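Clip on a heating controller's cover and hold its recessed reset button

TASK

The heating controller on the plywood board has locked out, and its white cover has only been laid on: press the cover straight down until it clips in and sits level and fully home on the grey box, so that the terminals are covered before a tool goes in. Then take the insulated screwdriver from the blue rack, put its blade down through the red-ringed hole in the cover and hold the recessed reset button fully down with it. Finish like that, still gripping the screwdriver and holding the button down, and leave the flux jar, the copper tee and the paste tube on the bench where they are.

Things in the scene. Friction and masses are not known exactly. Their poses are not given: they have to be found in the camera images.
- controller: Grey controller box, 110 (x) x 160 (y) x 50 mm, in the middle of a plywood board 180 x 240 x 15 mm on 5 mm rubber feet; fixed. Origin: centre of the underside, on the bench; z up. The rim of the box is 70 mm above the origin. Spring catches in its two short end walls (+y and -y) grip the cover.
- cover: Loose white cover, plate 110 (x) x 160 (y) x 4 mm, axes as the controller's, origin mid underside. Starts laid square on the box, level, but 7 mm above the rim, on the catches; its 14 mm skirt is already in the box. 12 to 15 N straight down on the middle (flat, free) snaps it in, often one end first; then it stays home: underside on the rim, 70 mm above the controller's origin.
- cover_top (a point): Centre of the cover's top face (74 mm above the controller's origin when home).
- reset_hole (a point): Centre of the round 16 mm hole through the cover, at its top face, with a red ring round it; 12 mm to -x and 38 mm to +y of the cover's centre.
- button_top (a point): Centre of the top of the red reset button, 16 mm across, straight under the hole, 22 mm below the top face of the cover when the cover is home. It moves with the button.
- reset_button (a joint): Travel of the reset button in m: 0 = up, 0.004 = fully down, against a stop. Its spring needs 3 N to start moving and 7 N when fully down, and pushes the button up again when let go; the weight of the screwdriver does not move it.
- rack: Blue sheet-metal screwdriver rack, fixed: top plate 60 (x) x 100 (y) mm, 100 mm above the bench, on end cheeks whose feet stick out 20 mm at both ends; three 11 mm holes in a row along y, 32 mm apart, and like holes in a lower plate. The screwdriver stands in the middle hole, blade down, handle above. Origin: on the bench under the middle hole.
- screwdriver: Insulated screwdriver, red and yellow handle, 210 mm long, about 0.11 kg. Its y axis runs along the shaft from blade to handle (up as it stands in the rack, leaning at most 3 degrees); the centre line is at x = 0, z = 16 mm in its frame. Handle from y = -9 to +105 mm, 33 mm thick; shaft 7 mm, blade 6 mm, tip at y = -105 mm. Lift it straight up by 105 mm to clear the rack.
- handle_mid (a point): Point on the screwdriver's centre line in the thick part of the handle, 175 mm from the blade's tip and 35 mm below the end of the handle: the place to grip, from above, in any direction. About 182 mm above the bench in the rack.
- blade_tip (a point): Tip of the screwdriver's blade, on its centre line.
- flux_jar: Bystander: small clear jar with pink flux and pink lid, 52 mm across, 54 mm high, standing on the bench; leave it. Origin under its centre.
- copper_tee: Bystander: copper tee fitting lying on the bench, 49 x 86 x 29 mm; leave it. Origin under its centre.
- paste_tube: Bystander: yellow tube of paste lying on the bench, 49 x 136 x 29 mm; leave it. Origin under its centre.

How it is judged:
By the outcome, as a careful person would: the job done as asked, in the order asked, and still so for the second after the job is handed in, while the arm keeps its last pose, push and grip.
It also fails if it takes over 53 s, if anything falls off the work surface, if the arm or the gripper's body presses on something with over 40 N, if the wrist force passes 120 N, or if a joint passes its speed limit or range.

ROBOT

A 6-joint arm with a two-finger parallel gripper is mounted at the origin on a cart in front of the work surface, level with it; the furniture and walls round the work are solid. World frame = base frame: x ahead of the robot, y to its left, z up, the work surface at z = 0. Lengths are in m, angles in rad, forces in N, time in s.
With the tool pointing down it reaches from about 0.25 to 0.775 m from the base axis. Payload 4 kg.
Tool frame: the origin (TCP) lies at the very end of the fingers, on their centre line; the grasp point (between the pads) lies 19 mm behind it; z points along the fingers, y is the line along which they close (so a half turn about z gives the same grasp; the last joint's range is limited). The gripper opens to 94 mm and grips with 3 to 60 N. Pads are 16 mm wide; open, the fingers measure 119 mm over their backs; the gripper's body (75 mm by 177 mm) begins 78 mm behind the grasp point.
Start: joints at [-1.225, 0.087, 1.371, -0, 1.684, -0.103], TCP at [0.239, -0.496, 0.206] pointing down, gripper open.
Joint ranges: [-3.1, 3.1], [-0.76, 2.03], [0.27, 2.55], [-1.08, 4.22], [0.17, 2.65], [-2.57, 2.57]. Speed limits (rad/s): [2.79, 2.79, 3.14, 3.14, 3.14, 3.14].

INTERFACE

Orientations are given as [roll, pitch, yaw] about the fixed x, y, z axes, in that order (R = Rz(yaw) Ry(pitch) Rx(roll)).
In Python, from bench import robot, snapshot, finder gives the robot as it stands.
- The arm moves only by the tool drive_tool, never from a script. Its argument "deltas" is text: rows parted by semicolons, each of 7 numbers parted by spaces: the shift along the tool's x, y, z each as a share of 100 mm, from -1 to 1, then the turn, a rotation vector about the tool's x, y, z each as a share of 90 degrees, from -1 to 1, then the finger opening in mm, from 0 to 94. In form: tx ty tz rx ry rz gripper; .... A call has 1 to 5 rows; each row is the pose to reach, as a shift and turn from the pose commanded when the call began, along the tool's axes at that moment; what a row does not reach only later rows make up. A row lasts 1/10 s, in which the tool goes at most 50 mm and 8.59 degrees, less where a joint would pass 70% of its speed; a pose out of reach is approached as far as the arm can. A call with a number of a shift or a turn outside -1 to 1 is refused whole. A call with a gripper value outside its range is refused whole. The fingers move at their own pace and stop on an object; the grip force is fixed at half the most. Time passes only in rows, so rows that repeat a pose let the fingers close. It gives the time, the measured TCP pose, the force, the opening and the grip force at its end, in the units of the state.
- robot.get_obs(): the state, without advancing time (a new reading comes with each control period).
- snapshot(name): name is "scene" or "side" or "wrist"; returns a dict with "img" (480x640x3 uint8, red, green, blue), "fx", "fy", "cx", "cy" (pixels), "D" ([k1, k2, p1, p2, k3] as OpenCV has them; the pictures are not rectified), "T" (4x4, takes a point from camera to world coordinates); the wrist camera has in their place "hand_eye" (4x4, takes a point from camera to tool coordinates, whose origin is the TCP and whose axes are the flange's). Camera axes: x right, y up, looking along -z (the intrinsics and any distortion apply to the point x, -y, -z); pixel columns grow to the right and rows downward; lengths in m; the calibration is good to about 2 mm. A picture is of the moment at which its call begins: read the wrist's pose just before it. There is no depth.
- robot.close_job(): hands the job in; it is judged then, once.
Trained networks look in the newest picture that a camera, given by its name, has taken for a name from the list of things; names that differ only in an ending like _2 or _b are one class to them, and where a whole thing is asked for, a point or a joint stands for the part that bears it (a point fixed in the world has none). Each returns a list of dicts, best first, with "confidence" (0 to 1); they miss things now and then, are a little off and sometimes report something else, mostly with a low value. They report only what shows in the picture. A call takes as long as a camera call.
- finder.look_for(camera, thing): "xy" ([column, row] in pixels, amid what is visible of it).
- finder.masks_of(camera, thing): "region" (480x640 bool, what is visible of it) and "xy" ([column, row] in pixels, amid what is visible of it).
- finder.landmark_of(camera, thing): "xy" ([column, row] in pixels: a listed point, or the origin of a listed thing).
The state is a dict: "time": time; "joint_positions": joint angles; "qvel": joint speeds; "joint_torque": joint torques, N m; "tool_pos": TCP position; "ee_rot": TCP orientation; "wrist_force": force on the tool from outside, world axes, zero at the start; "wrist_torque": the same for the moment, N m; "width": finger opening in m; "finger_force": force on a finger pad.
Only numpy, scipy, OpenCV 4.12 (cv2) and the standard library are available. Lean on these libraries where they do the work, as an engineer would, in place of code of your own. Each camera call takes 0.05 s, during which the arm holds its last target. There are 200 camera calls.

## Working session

There is one attempt and no reset: what is moved stays moved. The work goes in short steps, Python scripts to look and compute and a tool call to move; the robot and the scene stay as the last step left them, time stands still between calls to the robot, and variables do not carry over. Pictures are saved under pics/ and viewed, at most 10 in all, crops included, and the job is handed in when it is done.

Besides the shell and the picture viewer there is one more tool, called as a command line: name --argument value ..., lists and objects as JSON in quotes. drive_tool: Moves the arm, as the interface text tells. Shift numbers are shares of 100 mm and turn numbers shares of 90 degrees, none past 1 either way. Its arguments: {"type":"object","properties":{"deltas":{"type":"string"}},"required":["deltas"]}

```bash
mkdir -p pics; ls; cat > h.py <<'E'
import numpy as np, cv2
from scipy.spatial.transform import Rotation as R
from bench import robot, snapshot, finder
def tool():
    o=robot.get_obs(); T=np.eye(4); T[:3,:3]=R.from_euler('xyz',o['ee_rot']).as_matrix(); T[:3,3]=o['tool_pos']; return T,o
def cam(name):
    T,_=tool(); s=snapshot(name)
    s['W']=T@s['hand_eye'] if name=='wrist' else np.array(s['T'])
    return s
def K(s): return np.array([[s['fx'],0,s['cx']],[0,s['fy'],s['cy']],[0,0,1]])
def ray(s,xy):
    p=cv2.undistortPoints(np.array([[xy]],float),K(s),np.array(s['D'],float))[0,0]
    d=s['W'][:3,:3]@np.array([p[0],-p[1],-1]); return s['W'][:3,3],d/np.linalg.norm(d)
def atz(s,xy,z):
    o,d=ray(s,xy); return o+d*(z-o[2])/d[2]
def tri(rs):
    A=sum(np.eye(3)-np.outer(d,d) for o,d in rs); b=sum((np.eye(3)-np.outer(d,d))@o for o,d in rs)
    p=np.linalg.solve(A,b); return p,[float(np.linalg.norm((np.eye(3)-np.outer(d,d))@(p-o))) for o,d in rs]
def save(s,n): cv2.imwrite('pics/'+n,s['img'][:,:,::-1])
E
cat > a.py <<'E'
from h import *
np.set_printoptions(precision=4,suppress=True)
S={n:cam(n) for n in('scene','side')}
for n in S: save(S[n],n+'1.png')
for t in('controller','cover','cover_top','reset_hole','rack','handle_mid','screwdriver','blade_tip','flux_jar','copper_tee','paste_tube'):
    rs=[]
    for n in S:
        r=finder.landmark_of(n,t)
        if r: print(t,n,np.round(r[0]['xy'],1),round(r[0]['confidence'],2),'z0:',atz(S[n],r[0]['xy'],0)[:2]); rs.append(ray(S[n],r[0]['xy']))
    if len(rs)==2: print('   tri',*tri(rs))
print(tool()[1])
E
python3 a.py
```

```text
pics
controller scene [303.6 259.3] 0.56 z0: [0.5334 0.1505]
controller side [311.2 236.5] 0.84 z0: [0.5329 0.1549]
   tri [ 0.53    0.156  -0.0046] [0.0016840090854878089, 0.0016840090854878165]
cover scene [304.5 232.8] 0.77 z0: [0.4585 0.2297]
cover side [312.8 216.3] 0.59 z0: [0.4995 0.2042]
   tri [0.5438 0.1459 0.0889] [0.0011361404462337584, 0.0011361404462336723]
cover_top scene [303.8 237.4] 0.79 z0: [0.4712 0.2141]
cover_top side [309.7 212.9] 0.77 z0: [0.4873 0.208 ]
   tri [0.5045 0.1836 0.0347] [0.0019272546486853491, 0.0019272546486853335]
reset_hole scene [317.9 226.6] 0.95 z0: [0.4648 0.2745]
reset_hole side [325.3 204.1] 0.6 z0: [0.5002 0.2523]
   tri [0.5386 0.1971 0.0774] [0.00136081555850161, 0.0013608155585017121]
rack scene [213.4 319.3] 0.96 z0: [ 0.5349 -0.1241]
rack side [223.7 323.5] 0.9 z0: [ 0.5272 -0.1267]
   tri [ 0.5215 -0.12   -0.0144] [0.0028466806431337475, 0.0028466806431338204]
handle_mid scene [196.8 252.9] 0.8 z0: [ 0.3224 -0.0172]
handle_mid side [207.9 280.1] 0.57 z0: [ 0.4286 -0.0721]
   tri [ 0.5404 -0.1363  0.1912] [0.0015218343738871913, 0.
[... 632 characters left out ...]
5497321978083]
paste_tube scene [365.  221.3] 0.79 z0: [0.5407 0.3815]
paste_tube side [372.1 178.5] 0.59 z0: [0.5427 0.391 ]
   tri [ 0.5396  0.3893 -0.0029] [0.004037564017385549, 0.004037564017385271]
{'time': 1.2, 'joint_positions': array([-1.2251,  0.0872,  1.3707, -0.    ,  1.6836, -0.1031]), 'qvel': array([-0.    , -0.0001, -0.0013, -0.0009,  0.0002,  0.0001]), 'joint_torque': array([  0.0003, -34.0048, -30.2598,   0.0717,   0.0236,  -0.    ]), 'tool_pos': array([ 0.2386, -0.4956,  0.2055]), 'ee_rot': array([3.1415, 0.    , 0.4488]), 'wrist_force': array([-0.1947,  0.3584,  0.1791]), 'wrist_torque': array([-0.0547, -0.0035, -0.005 ]), 'finger_force': 0.0, 'width': 0.09411495566112334}
```

View pics/scene1.png

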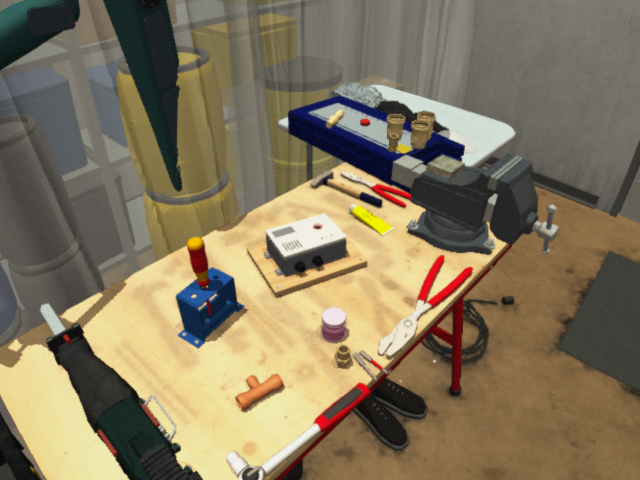

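View pics/side1.png

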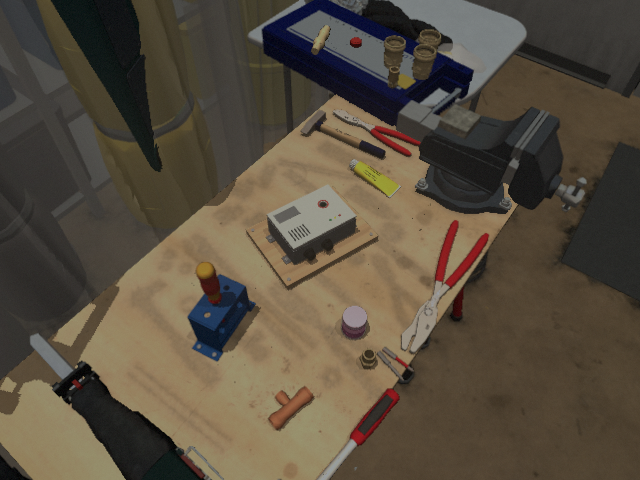

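drive_tool --deltas "0.3 -0.25 -0.3 0 0 0 0; 0.65 -0.55 -0.6 0 0 0 0; 1 -0.85 -0.8 0 0 0 0"

```text
time: 1.5
tool_pos: [0.2903, -0.3793, 0.2849]
ee_rot: [3.14, -0.0, 0.447]
wrist_force: [0.3, -0.3, 0.2]
width: 0.073
finger_force: 0.0
```

drive_tool --deltas "0.36 -0.3 0 0 0 0 0; 0.7 -0.6 0 0 0 0 0; 1 -0.85 0 0 0 0 0"

```text
time: 1.8
tool_pos: [0.3437, -0.258, 0.284]
ee_rot: [3.14, -0.001, 0.449]
wrist_force: [0.8, -0.1, 0.7]
width: 0.0495
finger_force: 0.0
```

drive_tool --deltas "0.36 -0.3 0 0 0 0 0; 0.7 -0.6 0 0 0 0 0; 1 -0.85 0 0 0 0 0"

```text
time: 2.1
tool_pos: [0.3968, -0.1379, 0.2837]
ee_rot: [3.141, -0.001, 0.45]
wrist_force: [0.8, -0.2, 0.6]
width: 0.025
finger_force: 0.0
```

drive_tool --deltas "0.36 -0.3 0 0 0 0 0; 0.7 -0.6 0 0 0 0 0; 1 -0.85 0 0 0 0 0"

```text
time: 2.4
tool_pos: [0.45, -0.0178, 0.2836]
ee_rot: [3.141, -0.001, 0.45]
wrist_force: [0.4, -0.4, 0.2]
width: 0.002
finger_force: 0.0
```

drive_tool --deltas "0.36 -0.3 0 0 0 0 0; 0.7 -0.6 0 0 0 0 0; 1 -0.85 0 0 0 0 0; 1 -0.85 0 0 0 0 0"

```text
time: 2.8
tool_pos: [0.5036, 0.1038, 0.2823]
ee_rot: [-3.14, 0.001, 0.455]
wrist_force: [0.2, -1.3, -0.0]
width: 0.0003
finger_force: 0.0
```

```bash
cat > b.py <<'E'
from h import *
import sys
np.set_printoptions(precision=4,suppress=True)
s=cam('wrist'); save(s,sys.argv[1])
print(tool()[0])
for t,z in(('cover_top',.081),('reset_hole',.081),('controller',0)):
    for r in finder.landmark_of('wrist',t)[:1]: print(t,r['xy'],r['confidence'],atz(s,r['xy'],z))
r=finder.masks_of('wrist','cover')
if r:
    c,_=cv2.findContours(r[0]['region'].astype(np.uint8),0,2); c=max(c,key=cv2.contourArea)[:,0]
    P=np.array([atz(s,p,.081)[:2] for p in c]); print('rect',cv2.minAreaRect((P*1000).astype(np.float32)))
E
python3 b.py w1.png
```

```text
[[ 0.8993  0.4373 -0.0016  0.503 ]
 [ 0.4373 -0.8993 -0.0004  0.1017]
 [-0.0016 -0.0003 -1.      0.2826]
 [ 0.      0.      0.      1.    ]]
cover_top [287.3, 158.7] 0.67 [0.5343 0.1528 0.081 ]
reset_hole [250.4, 136.5] 0.62 [0.5379 0.1935 0.081 ]
controller [477.7, 36.2] 0.41 [0.7426 0.0243 0.    ]
rect ((536.1494140625, 154.1669158935547), (161.15574645996094, 112.40243530273438), 70.90364074707031)
```

View pics/w1.png

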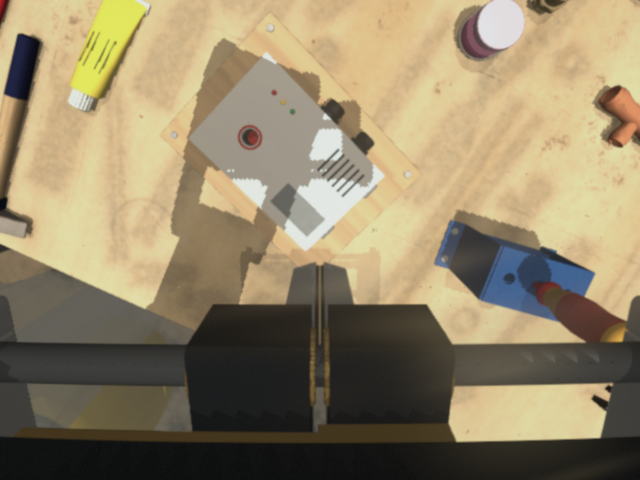

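drive_tool --deltas "0.3 -0.2 0.2 0 0 0 0; 0.51 -0.33 0.55 0 0 0 0; 0.51 -0.33 1 0 0 0 0"

```text
time: 3.35
tool_pos: [0.5368, 0.1526, 0.1846]
ee_rot: [3.14, -0.007, 0.449]
wrist_force: [0.7, -0.3, 0.5]
width: 0.0004
finger_force: 0.0
```

drive_tool --deltas "0 0 0.3 0 0 0 0; 0 0 0.6 0 0 0 0; 0 0 0.8 0 0 0 0; 0 0 0.9 0 0 0 0; 0 0 0.95 0 0 0 0"

```text
time: 3.85
tool_pos: [0.5342, 0.1507, 0.0878]
ee_rot: [-3.142, 0.001, 0.447]
wrist_force: [0.3, 0.4, 0.4]
width: 0.0006
finger_force: 0.0
```

drive_tool --deltas "0 0 0.03 0 0 0 0; 0 0 0.06 0 0 0 0; 0 0 0.09 0 0 0 0; 0 0 0.12 0 0 0 0; 0 0 0.12 0 0 0 0"

```text
time: 4.35
tool_pos: [0.5358, 0.1522, 0.0781]
ee_rot: [3.141, -0.004, 0.449]
wrist_force: [-0.0, -0.1, 4.8]
width: 0.0003
finger_force: 2.0
```

drive_tool --deltas "0 0 0.02 0 0 0 0; 0 0 0.04 0 0 0 0; 0 0 0.06 0 0 0 0; 0 0 0.06 0 0 0 0; 0 0 0.06 0 0 0 0"

```text
time: 4.85
tool_pos: [0.5363, 0.1521, 0.0742]
ee_rot: [3.14, -0.005, 0.449]
wrist_force: [-2.0, -0.8, 12.5]
width: 0.0002
finger_force: 5.9
```

drive_tool --deltas "0 0 0.02 0 0 0 0; 0 0 0.04 0 0 0 0; 0 0 0.06 0 0 0 0; 0 0 0.06 0 0 0 0; 0 0 0.06 0 0 0 0"

```text
time: 5.35
tool_pos: [0.5365, 0.1521, 0.074]
ee_rot: [3.139, -0.007, 0.449]
wrist_force: [-11.4, -3.5, 33.5]
width: 0.0006
finger_force: 16.7
```

drive_tool --deltas "0 0 -0.2 0 0 0 0; 0 0 -0.6 0 0 0 0; -0.5 0 -1 0 0 0 0; -0.6 0 -1 0 0 0 0; -0.6 0 -1 0 0 0 0"

```text
time: 5.85
tool_pos: [0.4803, 0.1254, 0.1672]
ee_rot: [3.14, -0.005, 0.448]
wrist_force: [-0.5, 0.1, -0.2]
width: 0.0002
finger_force: 0.0
```

```bash
sed -i 's/\.081/.074/g' b.py; python3 b.py w2.png; python3 - <<'E'
from h import *
s=[cam(n) for n in('scene','side')]
c=[cv2.resize(x['img'][190:300,235:385],(640,470),interpolation=cv2.INTER_CUBIC)[:,:,::-1] for x in s]
w=cv2.imread('pics/w2.png')
cv2.imwrite('pics/c2.png',cv2.resize(np.vstack([np.hstack([c[0][:,:],c[1]]),np.hstack([w,w*0])[:470]]),(800,590)))
E
```

```text
[[ 0.9011  0.4336  0.0032  0.4806]
 [ 0.4336 -0.9011  0.0004  0.1258]
 [ 0.0031  0.001  -1.      0.1655]
 [ 0.      0.      0.      1.    ]]
cover_top [316.9, 149.6] 0.58 [0.5353 0.1528 0.074 ]
reset_hole [263.6, 120.5] 0.61 [0.5372 0.1939 0.074 ]
rect ((536.4791259765625, 154.23255920410156), (160.40383911132812, 110.28023529052734), 70.64412689208984)
```

View pics/c2.png

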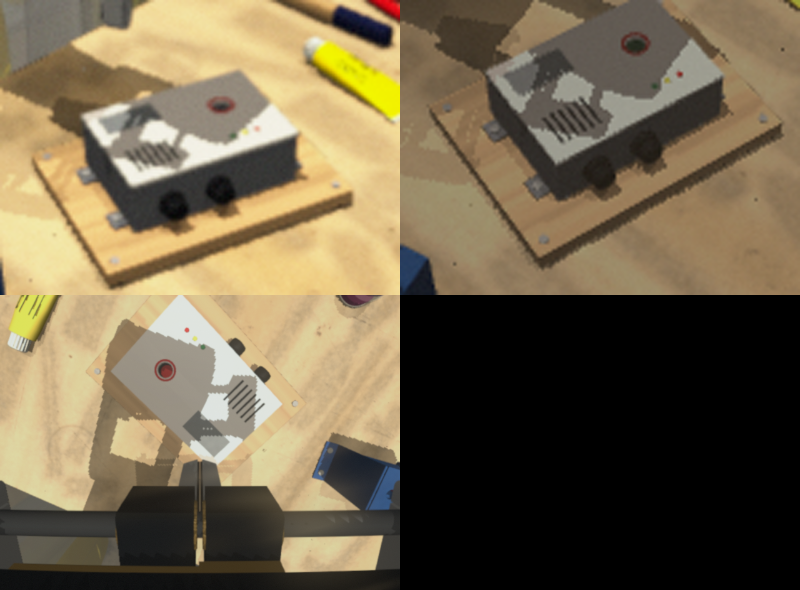

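drive_tool --deltas "-0.1 0.2 -0.3 0 0 0 94; -0.25 0.5 -0.7 0 0 0 94; -0.4 0.85 -1 0 0 0 94"

```text
time: 6.5
tool_pos: [0.4814, 0.0323, 0.2648]
ee_rot: [-3.141, 0.0, 0.452]
wrist_force: [0.4, -0.7, -0.2]
width: 0.0209
finger_force: 0.0
```

drive_tool --deltas "-0.2 0.4 -0.2 0 0 0 94; -0.4 0.8 -0.35 0 0 0 94; -0.5 1 -0.35 0 0 0 94"

```text
time: 6.8
tool_pos: [0.4806, -0.0827, 0.3011]
ee_rot: [3.138, -0.002, 0.446]
wrist_force: [-0.4, 0.2, -0.5]
width: 0.0451
finger_force: 0.0
```

drive_tool --deltas "-0.2 0.4 0 0 0 0 94; -0.3 0.67 0 0 0 0 94; -0.3 0.67 0 0 0 0 94; -0.3 0.67 0 0 0 0 94"

```text
time: 7.2
tool_pos: [0.4818, -0.153, 0.298]
ee_rot: [-3.14, 0.001, 0.448]
wrist_force: [-0.0, 0.5, -0.3]
width: 0.0773
finger_force: 0.0
```

```bash
cat > c.py <<'E'
from h import *
import sys
np.set_printoptions(precision=4,suppress=True)
s=cam('wrist'); save(s,sys.argv[1]); q=cam('scene'); u=cam('side')
print(tool()[0])
for t,z in(('handle_mid',.182),('rack',0),('blade_tip',.007),('screwdriver',.112)):
    rs=[]
    for n,c in(('wrist',s),('scene',q),('side',u)):
        for r in finder.landmark_of(n,t)[:1]: print(t,n,np.round(r['xy'],1),round(r['confidence'],2),atz(c,r['xy'],z)); rs.append(ray(c,r['xy']))
    if len(rs)>1: print('  tri',*tri(rs))
E
python3 c.py w3.png
```

```text
[[ 0.9002  0.4354 -0.0001  0.4818]
 [ 0.4354 -0.9002  0.0004 -0.1517]
 [ 0.0001 -0.0004 -1.      0.2989]
 [ 0.      0.      0.      1.    ]]
handle_mid wrist [326.3 157.6] 0.79 [ 0.5332 -0.1346  0.182 ]
handle_mid scene [196.7 252.4] 0.68 [ 0.5291 -0.1285  0.182 ]
handle_mid side [206.3 280.5] 0.94 [ 0.5328 -0.1368  0.182 ]
  tri [ 0.5341 -0.1346  0.1858] [0.0008279810910896994, 0.0032882304393074967, 0.003360333426071276]
rack wrist [316.1 148.2] 0.9 [ 0.5312 -0.1253  0.    ]
rack scene [211.1 320.7] 0.88 [ 0.5346 -0.13    0.    ]
  tri [ 0.5304 -0.1263 -0.0057] [0.0012043787507917665, 0.0012043787507918073]
blade_tip scene [209.  314.5] 0.8 [ 0.5229 -0.1256  0.007 ]
screwdriver wrist [305.  148.7] 0.8 [ 0.5294 -0.1159  0.112 ]
screwdriver scene [210.2 276.6] 0.95 [ 0.5325 -0.1114  0.112 ]
screwdriver side [222.  290.8] 0.79 [ 0.5311 -0.1113  0.112 ]
  tri [ 0.5309 -0.1128  0.112 ] [0.003410328048009243, 0.0020829276667997665, 0.0014500211115487664]
```

View pics/w3.png

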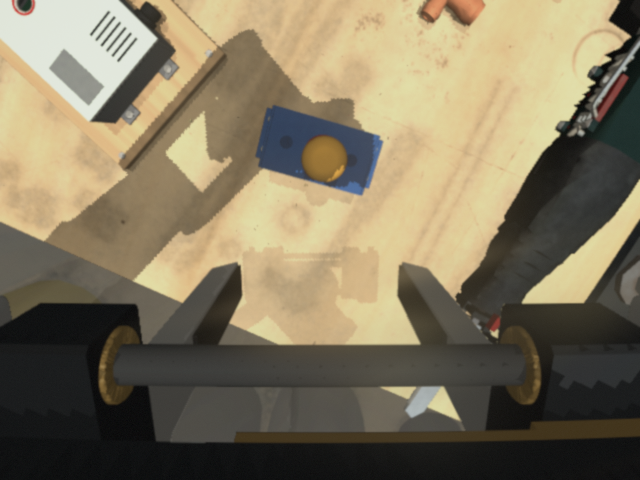

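drive_tool --deltas "0.3 0.04 0.1 0 0 0 94; 0.53 0.06 0.4 0 0 0 94; 0.53 0.06 0.7 0 0 0 94; 0.53 0.06 1 0 0 0 94; 0.53 0.06 1 0 0 0 94"

```text
time: 8.45
tool_pos: [0.5293, -0.1342, 0.1934]
ee_rot: [-3.134, 0.008, 0.449]
wrist_force: [-1.7, 0.1, -0.1]
width: 0.0938
finger_force: 0.0
```

drive_tool --deltas "0 0 0.2 0 0 0 94; 0 0 0.36 0 0 0 94; 0 0 0.36 0 0 0 60; 0 0 0.36 0 0 0 40; 0 0 0.36 0 0 0 0"

```text
time: 8.95
tool_pos: [0.5329, -0.1356, 0.1652]
ee_rot: [3.139, -0.002, 0.449]
wrist_force: [-0.2, 0.3, -0.3]
width: 0.0734
finger_force: 0.0
```

drive_tool --deltas "0 0 0 0 0 0 0; 0 0 0 0 0 0 0; 0 0 0 0 0 0 0; 0 0 0 0 0 0 0; 0 0 0 0 0 0 0"

```text
time: 9.45
tool_pos: [0.5317, -0.1344, 0.1631]
ee_rot: [-3.14, -0.0, 0.449]
wrist_force: [-3.0, 5.0, 3.4]
width: 0.0336
finger_force: 29.9
```

drive_tool --deltas "0 0 -0.1 0 0 0 0; 0 0 -0.3 0 0 0 0; 0 0 -0.55 0 0 0 0; 0 0 -0.8 0 0 0 0; 0 0 -1 0 0 0 0"

```text
time: 9.95
tool_pos: [0.5321, -0.1353, 0.2648]
ee_rot: [3.14, -0.001, 0.449]
wrist_force: [-0.4, -0.3, -1.5]
width: 0.0326
finger_force: 29.9
```

drive_tool --deltas "0 0 -0.2 0 0 0 0; 0 0 -0.4 0 0 0 0; 0 0 -0.5 0 0 0 0; 0 0 -0.5 0 0 0 0; 0 0 -0.5 0 0 0 0"

```text
time: 10.45
tool_pos: [0.5319, -0.1353, 0.3123]
ee_rot: [-3.141, 0.001, 0.449]
wrist_force: [0.1, 0.0, -1.9]
width: 0.0328
finger_force: 29.9
```

```bash
cat > d.py <<'E'
from h import *
import sys
np.set_printoptions(precision=4,suppress=True)
q=cam('scene'); u=cam('side')
T,o=tool(); print(T[:3,3],o['ee_rot'],o['wrist_force'])
C={'scene':q,'side':u}
ends={}
for t in('handle_mid','blade_tip','screwdriver'):
    rs=[]
    for n,c in C.items():
        for r in finder.landmark_of(n,t)[:1]: print(t,n,np.round(r['xy'],1),round(r['confidence'],2)); rs.append(ray(c,r['xy']))
    if len(rs)>1:
        p,e=tri(rs); print('  tri',p,e,'tool',T[:3,:3].T@(p-T[:3,3]))
ims=[]
for n,c in C.items():
    r=finder.landmark_of(n,'screwdriver')
    m=finder.masks_of(n,'screwdriver'); 
    x,y=(m[0]['xy'] if m else r[0]['xy']); x,y=int(min(max(x,70),570)),int(min(max(y,75),405))
    im=c['img'].copy()
    ims.append(cv2.resize(im[y-75:y+75,x-50:x+50],(400,600),interpolation=cv2.INTER_CUBIC)); print(n,'crop origin',x-50,y-75)
cv2.imwrite('pics/'+sys.argv[1],np.hstack(ims)[:,:,::-1])
E
python3 d.py d1.png
```

```text
[ 0.5316 -0.1352  0.3114] [-3.1399  0.002   0.4487] [ 0.2771  0.6407 -1.2399]
handle_mid scene [183.4 186.5] 0.89
handle_mid side [187.9 228.5] 0.61
  tri [ 0.535  -0.1365  0.3308] [0.003133440198326032, 0.003133440198325908] tool [ 0.0024  0.0027 -0.0194]
blade_tip scene [197.7 266.7] 0.72
blade_tip side [211.  282.2] 0.72
  tri [ 0.5123 -0.1201  0.1325] [0.0029346009467107023, 0.0029346009467105527] tool [-0.0105 -0.0216  0.179 ]
screwdriver scene [193.1 218.8] 0.8
screwdriver side [202.9 246.6] 0.59
  tri [ 0.5213 -0.1175  0.25  ] [0.0009061356877428149, 0.0009061356877429071] tool [-0.0014 -0.0202  0.0614]
scene crop origin 136 127
side crop origin 147 164
```

View pics/d1.png

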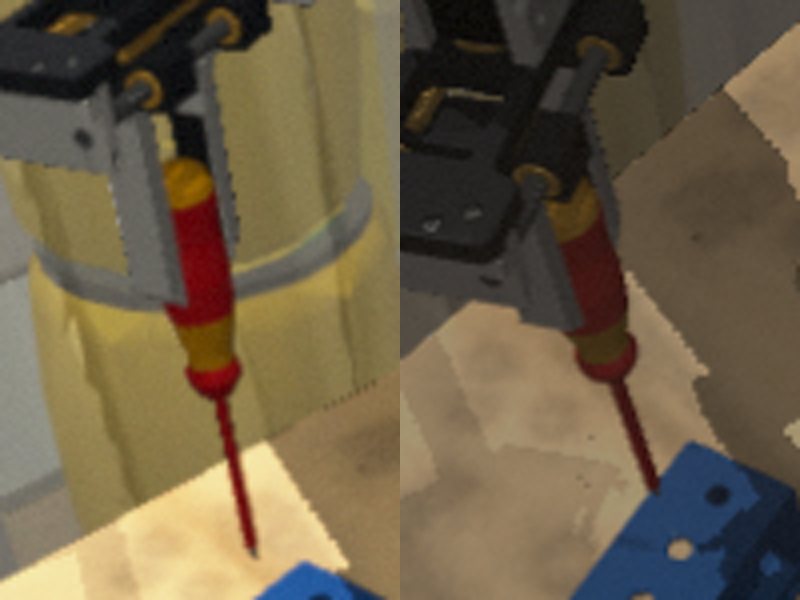

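```bash
python3 - <<'E'
from h import *
np.set_printoptions(precision=4,suppress=True)
q=cam('scene'); u=cam('side'); T,_=tool()
f=lambda p: T[:3,:3].T@(p-T[:3,3])
p,e=tri([ray(q,(200,266)),ray(u,(211.3,287))]); print(p,e,f(p))
for c,xy in((q,(200,266)),(u,(211.3,287))): print(f(atz(c,xy,.1355)), f(atz(c,xy,.1355)+np.array([0,0,.004])))
# predicted pixels of straight-down tip
for c in(q,u):
    for tp in((0,0,.156),(-.01,-.02,.156)):
        w=T@np.array([*tp,1]); v=np.linalg.inv(c['W'])@w
        print(cv2.projectPoints(np.array([[v[0],-v[1],-v[2]]]),np.zeros(3),np.zeros(3),K(c),np.array(c['D'],float))[0].ravel())
E
```

```text
[ 0.531  -0.1293  0.1497] [0.0009082101423546987, 0.0009082101423545644] [ 0.0017 -0.0057  0.1634]
[-0.0078 -0.0204  0.1775] [-0.0078 -0.0204  0.1735]
[-0.0041 -0.0129  0.1775] [-0.0041 -0.0129  0.1735]
[196.702  264.8723]
[197.2372 257.4758]
[209.1022 287.1758]
[207.4213 276.7921]
```

drive_tool --deltas "0.1 -0.2 0 0 0 0 0; 0.3 -0.6 0 0 0 0 0; 0.5 -1 0 0 0 0 0; 0.5 -1 0 0 0 0 0"

```text
time: 11.55
tool_pos: [0.5335, -0.0187, 0.3135]
ee_rot: [-3.14, -0.002, 0.456]
wrist_force: [-0.5, -0.4, -0.9]
width: 0.0328
finger_force: 29.9
```

drive_tool --deltas "0.15 -0.3 0 0 0 0 0; 0.35 -0.7 0 0 0 0 0; 0.5 -1 0 0 0 0 0; 0.5 -1 0 0 0 0 0"

```text
time: 11.95
tool_pos: [0.5351, 0.0914, 0.3129]
ee_rot: [-3.141, -0.0, 0.454]
wrist_force: [0.2, -0.9, -1.0]
width: 0.0329
finger_force: 29.9
```

drive_tool --deltas "0.15 -0.3 0.1 0 0 0 0; 0.35 -0.65 0.25 0 0 0 0; 0.46 -0.87 0.4 0 0 0 0; 0.46 -0.87 0.45 0 0 0 0; 0.46 -0.87 0.45 0 0 0 0"

```text
time: 12.45
tool_pos: [0.5388, 0.1854, 0.2666]
ee_rot: [3.141, 0.003, 0.448]
wrist_force: [0.3, 0.2, -2.2]
width: 0.0332
finger_force: 29.9
```

```bash
cat > e.py <<'E'
from h import *
import sys
np.set_printoptions(precision=4,suppress=True)
C={n:cam(n) for n in('scene','side')}
T,o=tool(); print(T[:3,3],o['ee_rot'],o['wrist_force'])
ims=[]
for t in('blade_tip','reset_hole'):
    rs=[]
    for n,c in C.items():
        for r in finder.landmark_of(n,t)[:1]: print(t,n,np.round(r['xy'],1),round(r['confidence'],2)); rs.append(ray(c,r['xy']))
    if len(rs)>1: print('  tri',*tri(rs))
for n,c in C.items():
    w=np.linalg.inv(c['W'])@np.array([.5373,.1937,.074,1])
    x,y=cv2.projectPoints(np.array([[w[0],-w[1],-w[2]]]),np.zeros(3),np.zeros(3),K(c),np.array(c['D'],float))[0].ravel(); print(n,'hole proj',x,y,'crop',int(x)-25,int(y)-55)
    x,y=int(x),int(y)
    ims.append(cv2.resize(c['img'][y-55:y+20,x-25:x+25],(400,600),interpolation=cv2.INTER_CUBIC))
cv2.imwrite('pics/'+sys.argv[1],np.hstack(ims)[:,:,::-1])
E
python3 e.py e1.png
```

```text
[0.5395 0.1851 0.2686] [ 3.1404 -0.0006  0.4469] [-0.121  -0.7838 -0.5695]
blade_tip scene [317.5 218. ] 0.98
blade_tip side [322.9 195.4] 0.63
  tri [0.5281 0.2046 0.0931] [0.00023365277480449773, 0.0002336527748043959]
reset_hole scene [316.9 228.6] 0.96
reset_hole side [324.2 204.6] 0.65
  tri [0.5312 0.2024 0.0652] [0.001929707391760238, 0.0019297073917602062]
scene hole proj 317.0498970131095 227.9675432027383 crop 292 172
side hole proj 323.2908083967339 206.02045794455574 crop 298 151
```

View pics/e1.png

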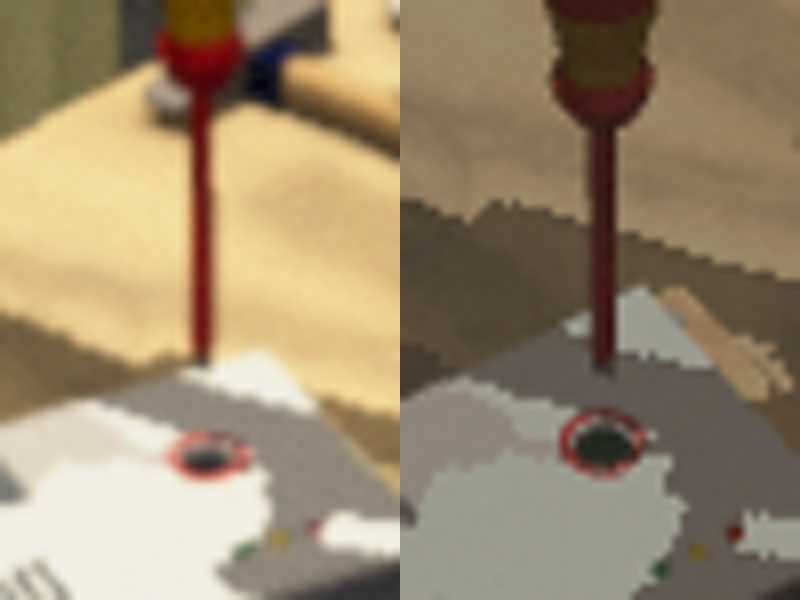

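```bash
python3 - <<'E'
from h import *
np.set_printoptions(precision=4,suppress=True)
C={n:cam(n) for n in('scene','side')}
px={'scene':((317.4,217.4),(318.1,229.1)),'side':((323.5,197.3),(323.4,206.4))}
T,_=tool(); print(T[:3,3])
for n,c in C.items():
    h=atz(c,px[n][1],.074); print(n,'hole',h, 'tip-hole xy', [ (z,(atz(c,px[n][0],z)-h)[:2]) for z in(.100,.105,.11,.115)])
p,e=tri([ray(C[n],px[n][0]) for n in C]); print(p,e); p,e=tri([ray(C[n],px[n][1]) for n in C]); print(p,e)
E
```

```text
[0.5393 0.186  0.2686]
scene hole [0.5423 0.1921 0.074 ] tip-hole xy [(0.1, array([-0.0092,  0.0072])), (0.105, array([-0.0043,  0.0019])), (0.11, array([ 0.0007, -0.0034])), (0.115, array([ 0.0056, -0.0087]))]
side hole [0.5381 0.193  0.074 ] tip-hole xy [(0.1, array([-0.0022,  0.0029])), (0.105, array([ 0.0004, -0.0007])), (0.11, array([ 0.003 , -0.0042])), (0.115, array([ 0.0056, -0.0078]))]
[0.5397 0.1914 0.1069] [0.0004839374014079005, 0.00048393740140786396]
[0.5345 0.1993 0.066 ] [0.0008404381598362184, 0.0008404381598361828]
```

drive_tool --deltas "0 -0.025 0.1 0 0 0 0; 0 -0.025 0.2 0 0 0 0; 0 -0.025 0.28 0 0 0 0; 0 -0.025 0.28 0 0 0 0; 0 -0.025 0.28 0 0 0 0"

```text
time: 13.35
tool_pos: [0.5376, 0.1889, 0.2393]
ee_rot: [-3.141, 0.001, 0.449]
wrist_force: [0.1, -0.3, -1.3]
width: 0.0332
finger_force: 29.9
```

```bash
python3 e.py e2.png
```

```text
[0.538  0.1891 0.2403] [ 3.1414 -0.0006  0.4489] [ 0.1675  0.207  -1.6606]
blade_tip scene [318.3 224.5] 0.88
blade_tip side [321.2 202.3] 0.69
  tri [0.529  0.2022 0.0746] [0.0033360022690871478, 0.0033360022690872345]
reset_hole scene [317.8 227.6] 0.87
reset_hole side [322.8 204.3] 0.91
  tri [0.5297 0.2033 0.066 ] [0.0008033705053341612, 0.000803370505334289]
scene hole proj 317.0498970131095 227.9675432027383 crop 292 172
side hole proj 323.2908083967339 206.02045794455574 crop 298 151
```

View pics/e2.png

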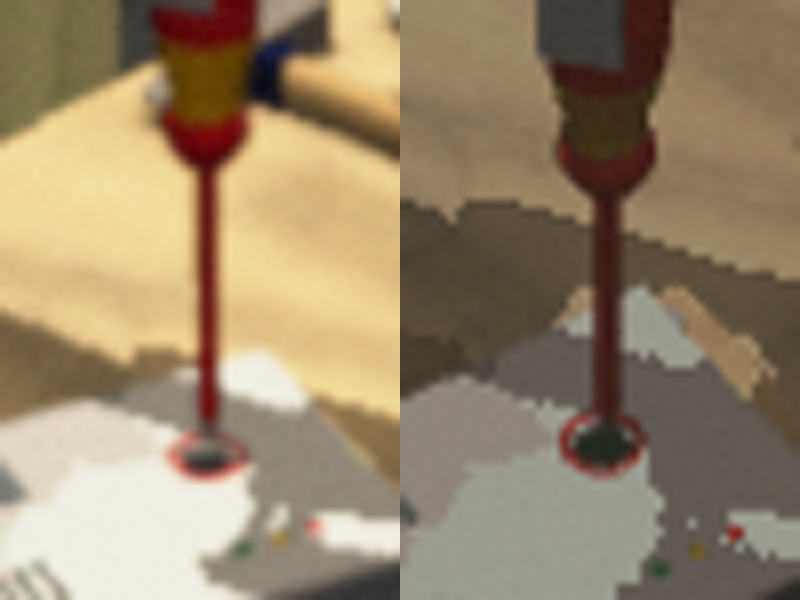

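drive_tool --deltas "0 0 0.05 0 0 0 0; 0 0 0.1 0 0 0 0; 0 0 0.15 0 0 0 0; 0 0 0.2 0 0 0 0; 0 0 0.2 0 0 0 0"

```text
time: 14.15
tool_pos: [0.5373, 0.1888, 0.2185]
ee_rot: [-3.141, 0.002, 0.449]
wrist_force: [0.1, -0.0, -2.0]
width: 0.033
finger_force: 29.9
```

drive_tool --deltas "0 0 0.03 0 0 0 0; 0 0 0.06 0 0 0 0; 0 0 0.09 0 0 0 0; 0 0 0.09 0 0 0 0; 0 0 0.09 0 0 0 0"

```text
time: 14.65
tool_pos: [0.5379, 0.1889, 0.2109]
ee_rot: [3.142, 0.0, 0.449]
wrist_force: [0.0, 0.5, -1.3]
width: 0.0328
finger_force: 29.9
```

drive_tool --deltas "0 0 0.02 0 0 0 0; 0 0 0.04 0 0 0 0; 0 0 0.04 0 0 0 0; 0 0 0.04 0 0 0 0"

```text
time: 15.05
tool_pos: [0.5382, 0.189, 0.2079]
ee_rot: [3.141, -0.002, 0.449]
wrist_force: [-0.4, -0.2, 2.4]
width: 0.0329
finger_force: 29.9
```

drive_tool --deltas "0 0 0.02 0 0 0 0; 0 0 0.03 0 0 0 0; 0 0 0.03 0 0 0 0; 0 0 0.03 0 0 0 0"

```text
time: 15.45
tool_pos: [0.5383, 0.1891, 0.2049]
ee_rot: [3.141, -0.002, 0.449]
wrist_force: [0.2, -0.7, 5.2]
width: 0.0328
finger_force: 29.9
```

drive_tool --deltas "0 0 0.01 0 0 0 0; 0 0 0.02 0 0 0 0; 0 0 0.03 0 0 0 0; 0 0 0.03 0 0 0 0; 0 0 0.03 0 0 0 0"

```text
time: 15.95
tool_pos: [0.5387, 0.1896, 0.2042]
ee_rot: [3.141, -0.005, 0.449]
wrist_force: [-1.2, 0.5, 11.0]
width: 0.033
finger_force: 29.9
```

drive_tool --deltas "0 0 0.01 0 0 0 0; 0 0 0.01 0 0 0 0; 0 0 0.01 0 0 0 0; 0 0 0.01 0 0 0 0; 0 0 0.01 0 0 0 0"

```text
time: 16.45
tool_pos: [0.5387, 0.1898, 0.2041]
ee_rot: [-3.142, -0.006, 0.449]
wrist_force: [-2.8, 0.8, 14.3]
width: 0.033
finger_force: 30.0
```

```bash
python3 e.py e3.png; python3 - <<'E'
from h import *
s=[cam(n) for n in('scene','side')]
cv2.imwrite('pics/c3.png',np.hstack([cv2.resize(x['img'][170:290,245:365],(400,400),interpolation=cv2.INTER_CUBIC)[:,:,::-1] for x in s]))
E
```

```text
[0.5387 0.1898 0.2041] [ 3.1416 -0.006   0.4492] [-2.2937  0.8257 13.8244]
blade_tip scene [321.  237.6] 0.72
blade_tip side [320.3 211. ] 0.68
  tri [0.5137 0.2247 0.0136] [0.006499903815009481, 0.006499903815009464]
reset_hole scene [318.1 229.7] 0.66
reset_hole side [324.6 205.8] 0.92
  tri [0.5325 0.2038 0.0615] [0.0008663927929738259, 0.0008663927929738625]
scene hole proj 317.0498970131095 227.9675432027383 crop 292 172
side hole proj 323.2908083967339 206.02045794455574 crop 298 151
```

View pics/c3.png

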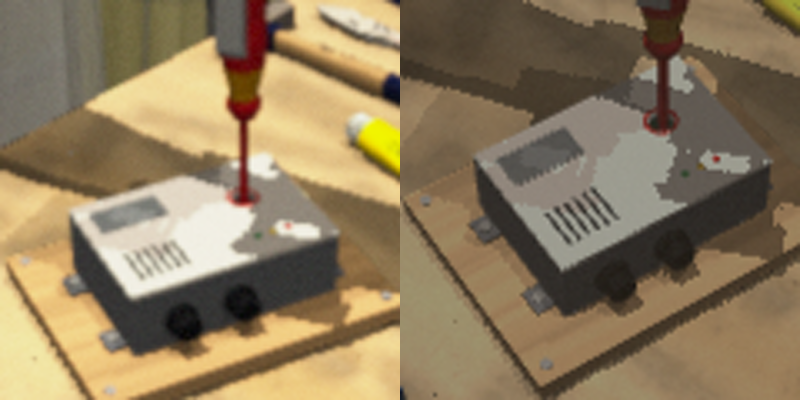

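The picture shows the cover level and home. The blade is in the red ring at about (243,197) in the left view and (660,122) in the right, held against the stop with about 15 N.

```bash
python3 -c "
from bench import robot
print(robot.close_job())"
```

```text
the job is handed in; nothing more can be done
None
```

The job is handed in: the cover looks level and fully home in the images, and the arm still grips the screwdriver, its blade through the red-ringed hole holding the reset button against its stop with about 15 N; I never touched the jar, tee or tube.

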